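Weigh the test-block cases on the bench scale

ROBOT

A 7-joint arm with a two-finger parallel gripper is mounted at the origin on the work surface. World frame = base frame: x ahead of the robot, y to its left, z up, the work surface at z = 0. Lengths are in m, angles in rad, forces in N, time in s.
With the tool pointing down it reaches from about 0.4 to 0.875 m from the base axis. Payload 4.4 kg.
Tool frame: the origin (TCP) lies on the mounting face of the last link; the fingertips stand 173 mm ahead of it and the grasp point (between the pads) lies 155 mm ahead of it; z points along the fingers, y is the line along which they close (so a half turn about z gives the same grasp; the last joint's range is limited). The gripper opens to 85 mm and grips with 20 to 120 N. Pads are 22 mm wide; open, the fingers measure 114 mm over their backs; the gripper's body (76 mm by 85 mm) begins 54 mm behind the grasp point. The pads swing forward as they close: fully open they stand 13 mm farther back than shut.
Start: joints at [-1.339, 0.628, 0.038, 1.517, -0.027, 0.996, -0.02], TCP at [0.191, 0.621, 0.405] pointing down, gripper open.
Joint ranges: [-3.06, 3.06], [-0.37, 2.12], [-1.25, 1.32], [0.18, 2.47], [-1.1, 4.24], [0.23, 1.98], [-2.94, 2.94]. Speed limits (rad/s): [2.57, 2.57, 3.14, 3.14, 3.14, 3.14, 3.14].

INTERFACE

Orientations are given as a unit quaternion [w, x, y, z].
In Python, from cell import manip, imaging, ticket, models gives the robot as it stands.
- The arm moves only by the shell command python3 -m creep 'ROWS' [FORCE]. ROWS is JSON, a list that holds one entry, the list of rows, each a list of 7 numbers: the turn, a rotation vector about the tool's x, y, z in units of 8 degrees (1.0 is 8 degrees), then the shift along the tool's x, y, z in units of 25 mm (1.0 is 25 mm), then the opening, from -1 (shut) to 1 (fully open). In form: [[[wx, wy, wz, tx, ty, tz, gripper], ...]]. A call has 1 to 12 rows; each row is the pose to reach, as a shift and turn from the pose commanded when the call began, along the tool's axes at that moment; what a row does not reach only later rows make up. A row lasts 1/10 s, in which the tool goes at most 50 mm and 8.59 degrees, less where a joint would pass 70% of its speed; a pose out of reach is approached as far as the arm can. A call with a gripper value outside its range is refused whole. The fingers move at their own pace and stop on an object; FORCE is the grip in N (left out, the last holds). Time passes only in rows, so rows that repeat a pose let the fingers close. It gives the time, the measured TCP pose, the force, the opening and the grip force at its end, in the units of the state.
- manip.get_obs(): the state, without advancing time (a new reading comes with each control period).
- imaging.camera(name): name is "side" or "top" or "wrist"; returns a dict with "pixels" (420x560x3 uint8, blue, green, red), "fx", "fy", "cx", "cy" (pixels), "k1" (the pictures are not rectified: a ray, as slopes to the right and down, at radius r is drawn at 1 + k1 r^2 times it, then the intrinsics apply), "eye" and "orientation" of the camera in the world. Camera axes: x right, y down, z forward; pixel columns grow to the right and rows downward; lengths in m; the calibration is good to about 2 mm. A picture is of the moment at which its call begins. There is no depth.
- ticket.finish_job(): hands the job in; it is judged then, once.
Trained networks look in a picture, given as the dict that the camera call returned (one of the last four; its "shot" number tells which), for a name from the list of things; names that differ only in an ending like _2 or _b are one class to them, and where a whole thing is asked for, a point or a joint stands for the part that bears it (a point fixed in the world has none). Each returns a list of dicts, best first, with "conf" (0 to 1); they miss things now and then, are a little off and sometimes report something else, mostly with a low value. They report only what shows in the picture. A call takes as long as a camera call. They do not tell look-alikes from the thing itself.
- models.regions_of(thing, picture): "pixels" (420x560 bool, what is visible of it) and "xy" ([column, row] in pixels, amid what is visible of it).
The state is a dict: "clock": time; "joint_pos": joint angles; "qd": joint speeds; "effort": joint torques, N m; "tool_pos": TCP position; "eef_rot": TCP orientation; "force": force on the tool from outside, world axes, zero at the start; "torque": the same for the moment, N m; "grip_width": finger opening in m; "gripper_force": force on a finger pad.
Only numpy, scipy, OpenCV 4.12 (cv2) and the standard library are available. Lean on these libraries where they do the work, as an engineer would, in place of code of your own. Each camera call takes 0.05 s, during which the arm holds its last target. There are 200 camera calls.

TASK

The wooden test-block cases on the bench are going away for calibration and need one weight ticket. First take the pipe specimen off the scale platform and set it down on its chocks on the bench, because the scale must be empty when you switch the weighing terminal on with the round power key and then zero it with the square zero key at the other end of the row; next stack every case on the platform in one upright column, centred on the engraved cross, each case's length along the platform's longer side, long cases at the bottom and short ones on top. With the column standing by itself press the store key (next to zero) and then the wide print key, one key at a time and each fully down, and leave the column standing neatly and the tape roll and the probe undisturbed.

Things in the scene. Friction and masses are not known exactly. Their poses are not given: they have to be found in the camera images.
- platform (a point): centre of the top of the fixed bench scale's steel platform, where the two engraved lines cross, 58 mm above the bench. Its z is up; the platform is 210 mm along its x (the longer side) and 170 mm along its y, flat, no rim
- zero_key_top (a point): middle of the top of the square zero key, 24 x 24 mm. The low grey terminal's deck, 34 mm high, has four white keys in a row along this frame's y, tops 43 mm above the bench; from +y (left for one facing the display from the robot): zero, store, print, power, centres 44, 52 and 62 mm apart. The display behind them (+x) rises to about 75 mm
- store_key_top (a point): middle of the top of the store key, second from the left, narrow: 20 mm along the row, 34 mm across it
- print_key_top (a point): middle of the top of the wide print key, third from the left: 44 mm along the row, 24 mm across it
- power_key_top (a point): middle of the top of the round power key, 26 mm in diameter, at the right end of the row
- zero_key (a joint): how far the zero key is pushed in, m: 0 up, 0.006 fully down; it starts to yield at 1.5 N, is fully down at 5 N and springs back
- store_key (a joint): how far the store key is pushed in, m: 0 up, 0.006 fully down; it starts to yield at 1.5 N, is fully down at 5 N and springs back
- print_key (a joint): how far the print key is pushed in, m: 0 up, 0.006 fully down; it starts to yield at 1.5 N, is fully down at 5 N and springs back
- power_key (a joint): how far the power key is pushed in, m: 0 up, 0.006 fully down; it starts to yield at 1.5 N, is fully down at 5 N and springs back
- long1_c (a point): long wooden case, closed, 140 mm long, 60 mm wide, 42 mm high, about 0.6 kg, brass clasps and hinges on its long sides, lying flat on the bench (some starts lack it). Listed point: its centre, half-way up; x along its length, z up through the lid
- long2_c (a point): long wooden case, closed, 140 mm long, 60 mm wide, 42 mm high, about 0.6 kg, brass clasps and hinges on its long sides, lying flat on the bench (some starts lack it). Listed point: its centre, half-way up; x along its length, z up through the lid
- short1_c (a point): short wooden case, closed, 100 mm long, 60 mm wide, 32 mm high, about 0.4 kg, otherwise like the long ones, lying flat on the bench (some starts lack it). Listed point: its centre, half-way up; x along its length, z up through the lid
- short2_c (a point): short wooden case, closed, 100 mm long, 60 mm wide, 32 mm high, about 0.4 kg, otherwise like the long ones, lying flat on the bench (some starts lack it). Listed point: its centre, half-way up; x along its length, z up through the lid
- short3_c (a point): short wooden case, closed, 100 mm long, 60 mm wide, 32 mm high, about 0.4 kg, otherwise like the long ones, lying flat on the bench (some starts lack it). Listed point: its centre, half-way up; x along its length, z up through the lid
- specimen_c (a point): rusty pipe specimen on the platform; middle of the pipe's axis, 38 mm above its feet. Pipe 56 mm across, 150 mm long, level along x; z up. Two wooden chocks fixed under it are its feet (x = -50 and 50 mm, each 30 long, 62 across, 18 high). Two stubs 26 mm across at x = -48 and 48 mm point to -y, ending 54 mm from the axis; between them 70 mm of bare pipe to grip across. 0.6 kg
- tape: roll of blue tape, 92 mm across, 24 mm high, lying flat between the robot and the terminal; origin under its middle. Not to be disturbed
- probe: black impact probe standing upright, 44 mm across at the foot, 136 mm high, beyond the cases; origin under its middle. Not to be disturbed
Not all that is in view belongs to the job. Leave any red or turquoise look-alike of the part that bears long2_c alone.

How it is judged:
By the outcome, as a careful person would: the job done as asked, in the order asked, and still so for the second after the job is handed in, with the robot touching nothing.
Of long1, long2, short1, short2, short3 only 3 to 5 are there at a start; the rules pass over those that are not, and their reading is None.
At some moment in a run one of long1, long2 may be knocked a few centimetres aside while the robot is not near it.
Once in a run the grip may slacken for a moment while it holds something.
It also fails if it takes over 210 s, if anything falls off the work surface, if the arm or the gripper's body presses on something with over 40 N, if the wrist force passes 120 N, or if a joint passes its speed limit or range.

## Working session

There is one attempt and no reset: what is moved stays moved. The work goes in short steps, Python scripts to look and compute and a shell command to move; the robot and the scene stay as the last step left them, time stands still between calls to the robot, and variables do not carry over. Pictures are saved under pics/ and viewed, at most 14 in all, crops included, and the job is handed in when it is done.

```bash
ls; mkdir -p pics; python3 - <<'E'
from cell import manip, imaging
import cv2
o=manip.get_obs(); print(o)
for n in ("top","side"):
    p=imaging.camera(n); cv2.imwrite(f"pics/{n}0.png",p["pixels"]); print({k:v for k,v in p.items() if k!="pixels"})
E
```

```text
pics
{'clock': 0.0, 'joint_pos': array([-1.33884368,  0.62938056,  0.03843767,  1.51837271, -0.0270152 ,
        0.99631674, -0.01997927]), 'qd': array([-2.62052184e-05,  1.92936387e-03, -1.05940151e-03,  1.26797070e-04,
        1.67217582e-03, -1.87181973e-03, -1.02194340e-03]), 'effort': array([ 4.27967288e-04, -5.63412809e+01,  1.22563317e+00, -1.93441916e+01,
        1.07320046e-02,  1.03817825e-02,  6.17324602e-06]), 'tool_pos': array([0.19056862, 0.62112455, 0.40376487]), 'eef_rot': array([-1.39066182e-04,  1.48319090e-01,  9.88939072e-01, -9.69870594e-04]), 'force': array([0.97320018, 0.34465636, 0.1169179 ]), 'torque': array([0.00684503, 0.04687098, 0.05856554]), 'gripper_force': 0.0, 'grip_width': 0.08527952860599128}
{'fx': 382.6857401829955, 'fy': 382.6857401829955, 'cx': 275.3102670514105, 'cy': 208.15633139705852, 'k1': -0.09926735761402296, 'eye': array([0.36816819, 0.01438264, 1.16927008]), 'orientation': array([-0.07649005,  0.73937582, -0.66530052,  0.0696268 ]), 'shot': 1}
{'fx': 458.6054775709163, 'fy': 458.6054775709163, 'cx': 281.66000137669016, 'cy': 217.28122046132006, 'k1': -0.036922446475821075, 'eye': array([-0.12424418, -0.62566319,  0.84122521]), 'orientation': array([-0.40639331,  0.83161295, -0.33499434,  0.1761907 ]), 'shot': 2}
```

View pics/top0.png

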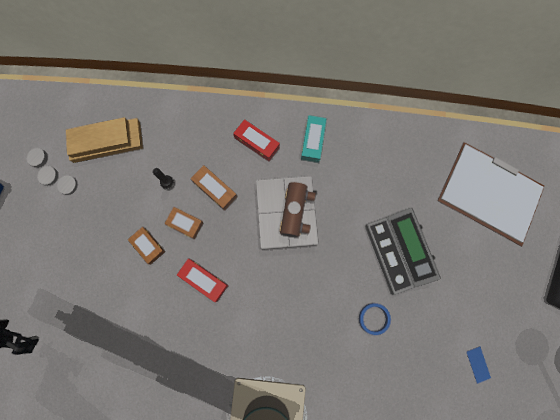

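View pics/side0.png

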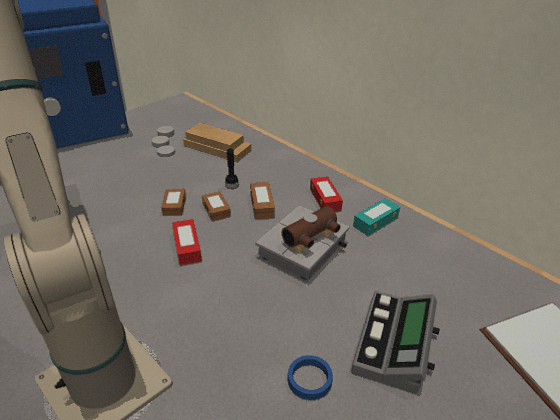

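The top view shows a brown long case at (213,187), shorts at (184,222) and (146,245), and reds and a turquoise as look-alikes. The platform is at (287,213) with the pipe on it, and its stubs point right. The keys run from (379,229) to (399,280), the tape is at (375,318) and the probe foot at (165,182). The side view agrees.

```bash
cat > h.py <<'E'
import numpy as np, cv2
from scipy.spatial.transform import Rotation as R
from scipy.optimize import minimize
from cell import manip, imaging, models
def rot(q): return R.from_quat([q[1],q[2],q[3],q[0]])
def proj(p,X):
    c=(np.atleast_2d(X)-p["eye"])@rot(p["orientation"]).as_matrix()
    s=c[:,:2]/c[:,2:]; s=s*(1+p["k1"]*(s**2).sum(1,keepdims=True))
    return s*[p["fx"],p["fy"]]+[p["cx"],p["cy"]]
def onz(p,uv,z):
    d=(np.atleast_2d(uv)-[p["cx"],p["cy"]])/[p["fx"],p["fy"]]; s=d.copy()
    for _ in range(20): s=d/(1+p["k1"]*(s**2).sum(1,keepdims=True))
    w=np.c_[s,np.ones(len(s))]@rot(p["orientation"]).as_matrix().T
    return p["eye"]+w*((z-p["eye"][2])/w[:,2])[:,None]
def box(x,y,yaw,L,W,H,z0):
    P=np.array([[a*L/2,b*W/2,z0+c*H] for a in(-1,1) for b in(-1,1) for c in(0,1)])
    c,s=np.cos(yaw),np.sin(yaw)
    return P@np.array([[c,s,0],[-s,c,0],[0,0,1]])+[x,y,0]
def fit(views,L,W,H,z0,x0):
    """views: list of (picture, mask). Fit box silhouette -> x,y,yaw, 1-IoU"""
    def cost(v):
        t=0
        for p,m in views:
            h=cv2.convexHull(proj(p,box(*v,L,W,H,z0)).astype(np.float32))
            im=np.zeros((420,560),np.uint8); cv2.fillConvexPoly(im,np.round(h*16).astype(np.int32),255,cv2.LINE_AA,4)
            im=im/255.; t+=1-np.minimum(im,m).sum()/max(np.maximum(im,m).sum(),1)
        return t/len(views)
    best=None
    for a in np.arange(0,np.pi,np.pi/6) if x0[2] is None else [x0[2]]:
        r=minimize(cost,[x0[0],x0[1],a],method="Nelder-Mead",options=dict(initial_simplex=np.array([[x0[0],x0[1],a]]*4)+np.r_[np.zeros((1,3)),np.diag([.015,.015,.3])]))
        if best is None or r.fun<best.fun: best=r
    return best.x,best.fun
def go(x,y,z,yaw=None,o=None):
    """rows numbers to reach TCP (x,y,z), tool down, tool y axis along world yaw (mod pi)"""
    o=o or manip.get_obs(); C=rot(o["eef_rot"]); t=C.inv().apply(np.array([x,y,z])-o["tool_pos"])/.025
    ty=C.apply([0,1,0]); cur=np.arctan2(ty[1],ty[0]); yaw=cur if yaw is None else yaw
    d=(yaw-cur+np.pi/2)%np.pi-np.pi/2
    z_=np.array([0,0,-1.]); y_=np.array([np.cos(cur+d),np.sin(cur+d),0]); T=R.from_matrix(np.c_[np.cross(y_,z_),y_,z_])
    print("turn",np.round((C.inv()*T).as_rotvec()/np.radians(8),2),"shift",np.round(t,2),"q7",round(o["joint_pos"][6],2))
E
python3 - <<'E'
from h import *
P=[imaging.camera("top"),imaging.camera("side")]
for n in ["long1_c","short1_c","specimen_c","tape","probe","zero_key","store_key","print_key","power_key"]:
    D=[models.regions_of(n,p) for p in P]
    for k,z in zip((0,1),(0,0)):
        for d in D[k]:
            zz=.043 if "key" in n else .02
            print(n,"ts"[k],round(d["conf"],2),np.round(d["xy"]),d["pixels"].sum(),np.round(onz(P[k],d["xy"],zz)[0,:2],3))
    if n[:4] in("long","shor"):
        L,W,H=(.14,.06,.042) if n[0]=="l" else (.1,.06,.032)
        for d in D[0]:
            if d["conf"]<.3: continue
            x0=onz(P[0],d["xy"],H)[0]
            f=fit([(P[0],d["pixels"])],L,W,H,0,[x0[0],x0[1],None])
            v=[(P[0],d["pixels"])]
            q=proj(P[1],[[f[0][0],f[0][1],H/2]])[0]
            s=[e for e in D[1] if np.hypot(*(e["xy"]-q))<15]
            if s: v.append((P[1],s[0]["pixels"]))
            f2=fit(v,L,W,H,0,f[0])
            print("   FIT",np.round(d["xy"]),np.round(f[0],3),round(f[1],2),"both",len(v),np.round(f2[0],3),round(f2[1],2))
E
```

```text
long1_c s 0.19 [384. 313.] 126 [ 0.557 -0.297]
short1_c t 0.49 [384. 228.] 51 [ 0.581 -0.298]
short1_c s 0.32 [216. 209.] 611 [0.523 0.294]
   FIT [384. 228.] [ 0.619 -0.304  2.293] 0.93 both 1 [ 0.619 -0.304  2.293] 0.93
specimen_c t 0.84 [296. 211.] 1293 [ 0.606 -0.027]
specimen_c s 0.8 [309. 233.] 1509 [0.645 0.022]
tape t 0.74 [379. 309.] 357 [ 0.338 -0.298]
tape t 0.23 [381. 230.] 33 [ 0.573 -0.291]
tape s 0.8 [312. 366.] 1130 [ 0.33  -0.276]
probe t 0.55 [165. 178.] 281 [0.667 0.395]
probe s 0.61 [230. 171.] 336 [0.692 0.428]
probe s 0.48 [296. 250.] 2699 [ 0.565 -0.002]
zero_key t 0.44 [399. 276.] 68 [ 0.438 -0.345]
zero_key s 0.49 [383. 299.] 85 [ 0.572 -0.281]
print_key t 0.54 [393. 257.] 126 [ 0.494 -0.325]
print_key s 0.74 [376. 330.] 176 [ 0.486 -0.322]
power_key s 0.64 [368. 352.] 112 [ 0.427 -0.345]
power_key s 0.23 [313. 391.] 1017 [ 0.276 -0.326]
```

```bash
cat >> h.py <<'E'
def brown(p,seed,r=35):
    h=cv2.cvtColor(p["pixels"],cv2.COLOR_BGR2HSV); m=((h[...,0]>=5)&(h[...,0]<=18)&(h[...,1]>120)&(h[...,2]>40)).astype(np.uint8)
    m=cv2.morphologyEx(m,cv2.MORPH_OPEN,np.ones((2,2),np.uint8))
    c,_=cv2.findContours(m,cv2.RETR_EXTERNAL,cv2.CHAIN_APPROX_NONE)
    c=[k for k in c if len(k)>8 and np.hypot(*(k.mean(0)[0]-seed))<r]; o=np.zeros(m.shape,np.uint8)
    if c: cv2.fillConvexPoly(o,cv2.convexHull(max(c,key=cv2.contourArea)),1)
    return o
E
python3 - <<'E'
from h import *
P=[imaging.camera("top"),imaging.camera("side")]
for n,t,s in [("long",(213,187),(262,200)),("shortA",(184,222),(216,206)),("shortB",(146,245),(174,201))]:
    L,W,H=(.14,.06,.042) if n[0]=="l" else (.1,.06,.032)
    a,b=brown(P[0],t,12),brown(P[1],s,12); x0=onz(P[0],[t],H)[0]
    for v in ([(P[0],a)],[(P[0],a),(P[1],b)]):
        f=fit(v,L,W,H,0,[x0[0],x0[1],None]); print(n,a.sum(),b.sum(),np.round(f[0],3),round(f[1],3))
# white blobs near terminal
for p,w in zip(P,((366,432,215,292),(355,400,290,365))):
    g=p["pixels"].min(2)[w[2]:w[3],w[0]:w[1]]
    n,_,st,ce=cv2.connectedComponentsWithStats((g>150).astype(np.uint8))
    for i in range(1,n):
        if st[i,4]>15: print("key",np.round(ce[i]+[w[0],w[2]],1),st[i,4],np.round(onz(p,ce[i]+[w[0],w[2]],.043)[0,:2],3))
big=cv2.resize(P[0]["pixels"][165:300,240:445],None,fx=3.9,fy=3.9,interpolation=cv2.INTER_CUBIC); cv2.imwrite("pics/z1.png",big)
E
```

```text
long 857 731 [0.657 0.24  0.892] 0.17
long 857 731 [0.655 0.233 0.936] 0.17
shortA 638 559 [0.534 0.313 1.184] 0.162
shortA 638 559 [0.535 0.31  1.209] 0.182
shortB 701 541 [0.451 0.416 0.923] 0.133
shortB 701 541 [0.454 0.415 0.883] 0.174
key [379.4 228.6] 46 [ 0.574 -0.279]
key [384.9 242.4] 61 [ 0.535 -0.298]
key [391.3 258.9] 93 [ 0.487 -0.32 ]
key [399. 279.] 45 [ 0.431 -0.346]
key [384.5 299. ] 53 [ 0.574 -0.282]
key [381.5 312.4] 67 [ 0.535 -0.301]
key [376.6 329.5] 137 [ 0.488 -0.323]
key [370.7 351. ] 74 [ 0.433 -0.348]
```

View pics/z1.png

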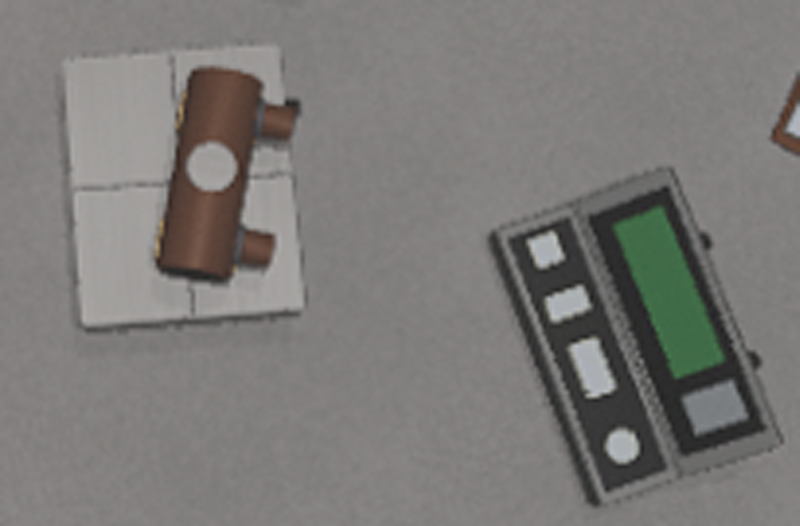

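```bash
python3 - <<'E'
from h import *
p=imaging.camera("top")
f=lambda c,z: onz(p,np.array(c)/3.9+[240,165],z)[:,:2]
print("cross",f([[183.8,181]],.058),"corners\n",np.round(f([(66,62),(280,47),(303,310),(83,326)],.058),3))
c=f([(66,62),(280,47),(303,310),(83,326)],.058); print("centre",c.mean(0),"yaw x",np.arctan2(*((c[0]+c[1]-c[2]-c[3])[::-1])))
print("disc",f([[211,166]],.124)); e=f([(226,70),(197,276)],.11); print("ends",e,np.arctan2(*(e[0]-e[1])[::-1]))
print("reds",onz(p,[(202,279),(257,139),(314,138)],.03)[:,:2],"tape",onz(p,[(375,318)],.02),"probe",onz(p,[(166,183)],0))
go(.6,-.02,.45,np.radians(90))
w=imaging.camera("wrist"); o=manip.get_obs(); C=rot(o["eef_rot"]); print("cam in tool",C.inv().apply(w["eye"]-o["tool_pos"]),(C.inv()*rot(w["orientation"])).as_matrix().round(2),w["fx"])
E
```

```text
cross [[0.5945534  0.00177061]] corners
 [[ 0.678  0.102]
 [ 0.708 -0.062]
 [ 0.506 -0.097]
 [ 0.477  0.066]]
centre [0.59229571 0.00211835] yaw x 0.17345658045479767
disc [[ 0.59406204 -0.0157741 ]]
ends [[ 0.67016372 -0.020325  ]
 [ 0.51600804 -0.0138838 ]] -0.04175942884521296
reds [[ 0.37154797  0.23068957]
 [ 0.82343508  0.11955464]
 [ 0.84611517 -0.06016211]] tape [[ 0.31153652 -0.28745188  0.02      ]] probe [[0.65766966 0.39454189 0.        ]]
turn [-0.   -0.   -2.13] shift [-23.18 -19.72  -1.81] q7 -0.02
cam in tool [0.07075569 0.00058737 0.03054143] [[-0.   -0.96 -0.28]
 [ 1.   -0.    0.  ]
 [-0.   -0.28  0.96]] 290.4735109210443
```

```bash
python3 -m creep '[[[0,0,-1.83,-23.2,-19.7,-1.8,1],[0,0,-1.83,-23.2,-19.7,-1.8,1],[0,0,-1.83,-23.2,-19.7,-1.8,1],[0,0,-1.83,-23.2,-19.7,-1.8,1],[0,0,-1.83,-23.2,-19.7,-1.8,1],[0,0,-1.83,-23.2,-19.7,-1.8,1],[0,0,-1.83,-23.2,-19.7,-1.8,1],[0,0,-1.83,-23.2,-19.7,-1.8,1],[0,0,-1.83,-23.2,-19.7,-1.8,1],[0,0,-1.83,-23.2,-19.7,-1.8,1],[0,0,-1.83,-23.2,-19.7,-1.8,1],[0,0,-1.83,-23.2,-19.7,-1.8,1]]]'
python3 - <<'E'
from h import *
go(.594,-.016,.43,np.pi/2-.04)
E
```

```text
clock: 2.5
tool_pos: [0.5142, 0.1149, 0.4406]
eef_rot: [0.0, 0.021, 1.0, 0.0]
force: [0.7, 0.4, -0.2]
grip_width: 0.0855
gripper_force: 0.0
turn [ 0.    0.01 -0.02] shift [-3.41 -5.1   0.42] q7 1.27
```

```bash
python3 -m creep '[[[0,0,0,-3.4,-5.1,0.4,1],[0,0,0,-3.4,-5.1,0.4,1],[0,0,0,-3.4,-5.1,0.4,1],[0,0,0,-3.4,-5.1,0.4,1],[0,0,0,-3.4,-5.1,0.4,1],[0,0,0,-3.4,-5.1,0.4,1]]]'
python3 - <<'E'
from h import *
p=imaging.camera("wrist"); cv2.imwrite("pics/w1.png",p["pixels"])
print(np.round(manip.get_obs()["tool_pos"],4), proj(p,[[.594,-.016,.124],[.5934,.002,.058]]))
go(.594,-.016,.251,np.pi/2-.04)
E
```

```text
clock: 3.1
tool_pos: [0.5925, -0.0128, 0.43]
eef_rot: [-0.0, 0.02, 1.0, 0.001]
force: [-0.0, -0.2, -0.4]
grip_width: 0.0856
gripper_force: 0.0
[ 0.5924 -0.0122  0.4302] [[279.9872958  201.72506985]
 [295.65222952 186.65014057]]
turn [ 0.01 -0.    0.  ] shift [-0.07 -0.16  7.17] q7 1.54
```

View pics/w1.png

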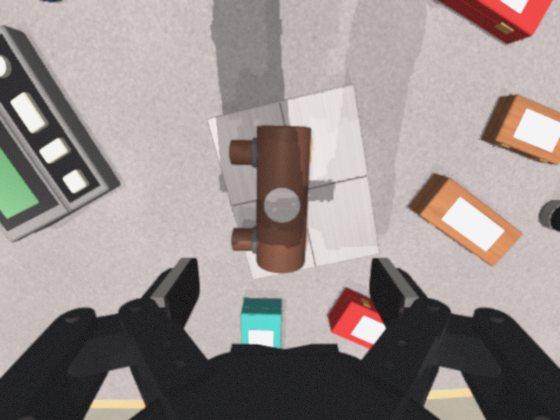

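```bash
python3 -m creep '[[[0,0,0,-0.15,-0.1,4,1],[0,0,0,-0.15,-0.1,7.3,1],[0,0,0,-0.15,-0.1,7.3,1],[0,0,0,-0.15,-0.1,7.3,1],[0,0,0,-0.15,-0.1,7.3,1],[0,0,0,-0.15,-0.1,7.3,0.2],[0,0,0,-0.15,-0.1,7.3,-0.2],[0,0,0,-0.15,-0.1,7.3,-0.2],[0,0,0,-0.15,-0.1,7.3,-0.2],[0,0,0,-0.15,-0.1,7.3,-0.2],[0,0,0,-0.15,-0.1,7.3,-0.2]]]' 50
python3 - <<'E'
from h import *
go(.42,-.11,.40,0)
E
```

```text
clock: 4.25
tool_pos: [0.5977, -0.016, 0.2505]
eef_rot: [0.002, 0.021, 1.0, 0.001]
force: [-1.2, 2.5, 7.2]
grip_width: 0.0547
gripper_force: 53.5
turn [ 0.03  0.02 10.95] shift [ 6.91 -4.05 -6.02] q7 1.55
```

```bash
python3 -m creep '[[[0,0,0,0,0,-1,-0.5],[0,0,0,0,0,-2,-0.5],[0,0,0,0,0,-2.6,-0.5],[0,0,1,1,-0.5,-2.6,-0.5],[0,0,2,2,-1,-2.6,-0.5],[0,0,3,3,-1.5,-2.6,-0.5],[0,0,4,4,-2,-2.6,-0.5],[0,0,5,5,-2.5,-2.6,-0.5],[0,0,6,5.5,-3,-2.6,-0.5],[0,0,7,6,-3.5,-2.6,-0.5],[0,0,8,6.5,-4,-2.6,-0.5],[0,0,9,6.9,-4,-2.6,-0.5]]]' 80
python3 - <<'E'
from h import *
go(.42,-.11,.215,0)
p=imaging.camera("side"); cv2.imwrite("pics/s1.png",p["pixels"])
E
```

```text
clock: 5.45
tool_pos: [0.419, -0.111, 0.3135]
eef_rot: [0.001, 0.608, 0.794, 0.0]
force: [-0.8, -0.2, -5.8]
grip_width: 0.0543
gripper_force: 60.5
turn [0.01 0.01 1.89] shift [0.03 0.04 3.94] q7 0.87
```

View pics/s1.png

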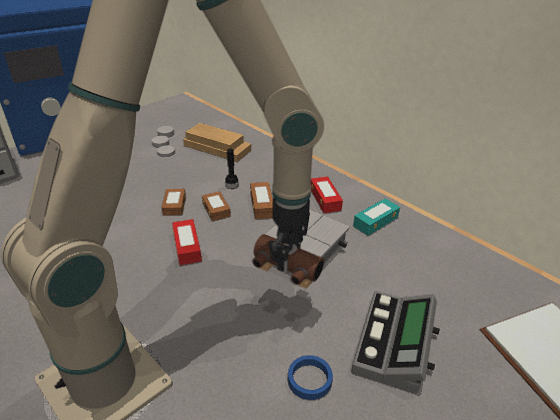

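The side view shows the pipe held level in the gripper at (288,262), clear of the scale. I'm lowering it now.

```bash
python3 -m creep '[[[0,0,1,0,0,1.5,-0.5],[0,0,1.9,0,0,3,-0.5],[0,0,1.9,0,0,4,-0.5],[0,0,1.9,0,0,4.5,-0.5],[0,0,1.9,0,0,4.7,-0.5],[0,0,1.9,0,0,4.75,-0.5],[0,0,1.9,0,0,4.75,-0.5]]]'
```

```text
clock: 6.2
tool_pos: [0.4206, -0.1092, 0.1941]
eef_rot: [0.0, 0.704, 0.71, 0.001]
force: [-0.5, 0.2, -6.1]
grip_width: 0.0537
gripper_force: 90.4
```

Still hanging, so I'll lower another 2–3 mm, release gently and lift.

```bash
python3 -m creep '[[[0,0,0,0,0,0.05,-0.5],[0,0,0,0,0,0.1,-0.5],[0,0,0,0,0,0.12,-0.5],[0,0,0,0,0,0.12,-0.5]]]'; python3 -m creep '[[[0,0,0,0,0,0,0.3],[0,0,0,0,0,0,0.5],[0,0,0,0,0,0,0.8],[0,0,0,0,0,0,0.8],[0,0,0,0,0,-1,0.8],[0,0,0,0,0,-3,0.8],[0,0,0,0,0,-5,0.8],[0,0,0,0,0,-5.6,0.8],[0,0,0,0,0,-5.6,0]]]'
python3 - <<'E'
from h import *
# keys: tool y along row (yaw .435)
go(.432,-.347,.35,.435)
E
```

```text
clock: 6.6
tool_pos: [0.4203, -0.1093, 0.1927]
eef_rot: [0.001, 0.704, 0.71, 0.002]
force: [-1.0, 1.6, 16.1]
grip_width: 0.0544
gripper_force: 93.5
clock: 7.5
tool_pos: [0.4207, -0.1095, 0.3328]
eef_rot: [0.002, 0.704, 0.71, 0.001]
force: [-0.1, 0.3, -0.8]
grip_width: 0.0641
gripper_force: 0.0
turn [ 0.03  0.01 -3.06] shift [-9.51  0.38 -0.68] q7 0.91
```

```bash
python3 -m creep '[[[0,0,-1,-2,0.1,-0.7,-1],[0,0,-2,-4,0.2,-0.7,-1],[0,0,-3,-6,0.3,-0.7,-1],[0,0,-3.06,-8,0.4,-0.7,-1],[0,0,-3.06,-9.5,0.4,-0.7,-1],[0,0,-3.06,-9.5,0.4,-0.7,-1],[0,0,-3.06,-9.5,0.4,-0.7,-1]]]'
python3 - <<'E'
from h import *
p=imaging.camera("wrist"); cv2.imwrite("pics/w2.png",p["pixels"])
K=[(.574,-.281),(.535,-.2995),(.4875,-.3215),(.432,-.347)]
print(proj(p,[[*k,.043] for k in K]).round(0))
n,_,st,ce=cv2.connectedComponentsWithStats((p["pixels"].min(2)>165).astype(np.uint8))
for i in range(1,n):
    if 200<st[i,4]<8000: print(ce[i].round(0),st[i,4],onz(p,ce[i],.043)[0,:2].round(4))
go(.432,-.347,.235,.435)
E
```

```text
clock: 8.2
tool_pos: [0.4307, -0.3474, 0.3467]
eef_rot: [-0.001, 0.539, 0.842, 0.0]
force: [-0.2, 0.5, -0.2]
grip_width: -0.0001
gripper_force: 0.0
[[444. 202.]
 [401. 202.]
 [347. 202.]
 [285. 202.]]
[202.  91.] 3779 [ 0.3225 -0.2852]
[403. 201.] 687 [ 0.5364 -0.2976]
[287. 202.] 483 [ 0.4338 -0.3454]
[351. 201.] 1044 [ 0.49   -0.3191]
[446. 201.] 568 [ 0.5762 -0.2794]
[284. 337.] 231 [ 0.4973 -0.4903]
[189. 339.] 213 [ 0.4005 -0.539 ]
[379. 339.] 212 [ 0.5968 -0.4486]
turn [-0.   -0.03 -0.01] shift [-0.06  0.02  4.47] q7 1.54
```

View pics/w2.png

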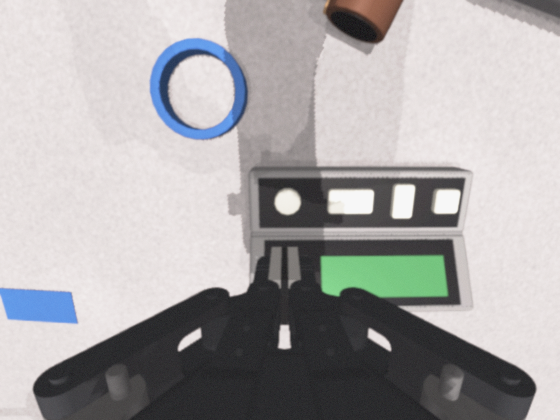

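The wrist view shows the four keys in a row at (287,202), (351,201), (403,201) and (446,201). The shut fingertips are above power. I'm pressing power.

```bash
python3 -m creep '[[[0,0,0,0,0.1,2,-1],[0,0,0,0,0.1,3.8,-1],[0,0,0,0,0.1,4.8,-1],[0,0,0,0,0.1,5.1,-1],[0,0,0,0,0.1,5.25,-1],[0,0,0,0,0.1,5.35,-1],[0,0,0,0,0.1,5.42,-1],[0,0,0,0,0.1,5.42,-1]]]'
```

```text
clock: 9.05
tool_pos: [0.4343, -0.3455, 0.2138]
eef_rot: [0.001, 0.538, 0.843, 0.0]
force: [-0.2, 2.2, 3.0]
grip_width: 0.0003
gripper_force: 1.4
```

```bash
python3 -m creep '[[[0,0,0,0,0,0.1,-1],[0,0,0,0,0,0.2,-1],[0,0,0,0,0,0.25,-1],[0,0,0,0,0,0.25,-1],[0,0,0,0,0,0.25,-1]]]'
```

```text
clock: 9.55
tool_pos: [0.434, -0.3459, 0.21]
eef_rot: [0.001, 0.538, 0.843, 0.001]
force: [-3.8, 7.3, 31.6]
grip_width: -0.0001
gripper_force: 15.9
```

```bash
python3 -m creep '[[[0,0,0,0,0,-1.5,-1],[0,0,0,0,1,-1.8,-1],[0,0,0,0,3,-1.8,-1],[0,0,0,0,5,-1.8,-1],[0,0,0,0,6.2,-1.8,-1],[0,0,0,0,6.2,-1.8,-1],[0,0,0,0,6.2,-0.8,-1],[0,0,0,0,6.2,-0.5,-1],[0,0,0,0,6.2,-0.3,-1],[0,0,0,0,6.2,-0.15,-1],[0,0,0,0,6.2,-0.08,-1],[0,0,0,0,6.2,-0.08,-1]]]'
```

```text
clock: 10.75
tool_pos: [0.5734, -0.2813, 0.2104]
eef_rot: [-0.001, 0.539, 0.842, 0.0]
force: [-5.9, 3.3, 12.2]
grip_width: -0.0001
gripper_force: 5.9
```

```bash
python3 -m creep '[[[0,0,0,0,0,0,-1],[0,0,0,0,0,-1,-1],[0,0,0,0,0,-3,-1],[0,0,0,0,0,-5,-1],[0,0,0,0,0,-6,-1],[0,0,0,0,0,-6,1],[0,0,0,0,0,-6,1]]]'
python3 - <<'E'
from h import *
a=imaging.camera("wrist")["pixels"]; b=imaging.camera("side")["pixels"]
cv2.imwrite("pics/m1.png",np.hstack([cv2.resize(a,(400,300)),cv2.resize(b[90:390,140:460],(400,375))[:300]]))
P=[imaging.camera("top"),imaging.camera("side")]
for n,t,s in [("long",(213,187),(262,200)),("shortA",(184,222),(216,206)),("shortB",(146,245),(174,201))]:
    L,W,H=(.14,.06,.042) if n[0]=="l" else (.1,.06,.032)
    m=brown(P[0],t,25); print(n,m.sum(),onz(P[0],[np.argwhere(m).mean(0)[::-1]],H)[0,:2].round(3))
go(.62,.22,.40,.936+np.pi/2)
E
```

```text
clock: 11.45
tool_pos: [0.5743, -0.2809, 0.3593]
eef_rot: [0.001, 0.539, 0.843, 0.0]
force: [-0.1, 0.3, 0.1]
grip_width: 0.0282
gripper_force: 0.0
long 857 [0.649 0.231]
shortA 646 [0.531 0.308]
shortB 694 [0.448 0.411]
turn [-0.02 -0.01  7.65] shift [17.4  10.07 -1.7 ] q7 1.29
```

View pics/m1.png

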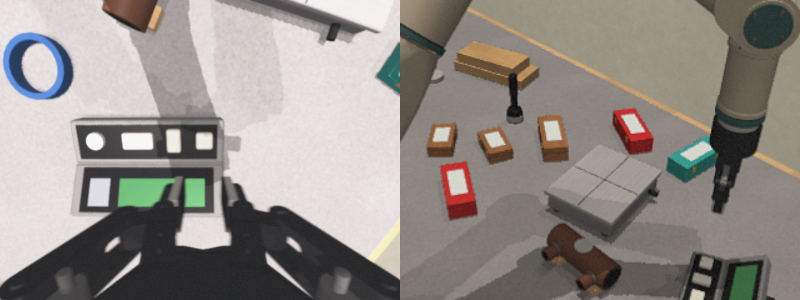

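Wrist and side views: the keys are all up, the platform is bare, and the pipe sits upright on its chocks on the bench. I'm moving over the platform to look at the cross.

```bash
python3 -m creep '[[[0,0,1,1.8,1,-1,1],[0,0,2,3.6,2,-2,1],[0,0,3,5.4,3,-2.5,1],[0,0,4,7.2,4,-2.5,1],[0,0,5,8.6,5,-2.5,1],[0,0,6,9.6,5.4,-2.5,1],[0,0,7,9.8,5.4,-2.5,1],[0,0,7.65,9.8,5.4,-2.5,1],[0,0,7.65,9.8,5.4,-2.5,1],[0,0,7.65,9.8,5.4,-2.5,1]]]'
python3 - <<'E'
from h import *
p=imaging.camera("wrist"); cv2.imwrite("pics/w3.png",p["pixels"])
print(proj(p,[[.5934,.002,.058]]))
np.save("w3.npy",{k:v for k,v in p.items()},allow_pickle=True)
go(.655,.235,.40,.936+np.pi/2)
E
```

```text
clock: 12.65
tool_pos: [0.5939, -0.0018, 0.4204]
eef_rot: [0.0, 0.892, 0.452, -0.001]
force: [1.4, -0.5, 0.8]
grip_width: 0.0851
gripper_force: 0.0
[[281.63943709 186.70472677]]
turn [-0.    0.01  0.01] shift [ 9.09 -3.64  0.82] q7 -0.03
```

View pics/w3.png

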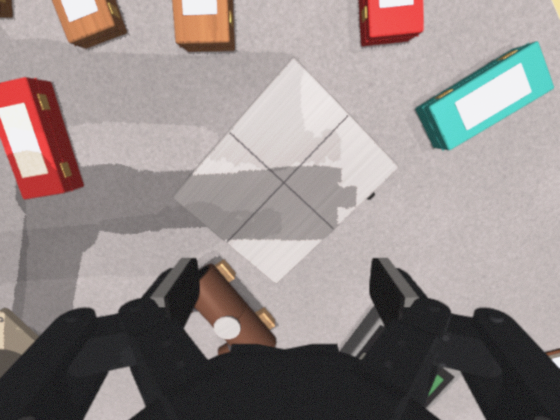

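The wrist view shows the platform corners at (293,58), (397,166), (275,283) and (174,199), with the cross at about (285,183). I'll work out its pose and move on over the long case.

```bash
python3 - <<'E'
from h import *
p=np.load("w3.npy",allow_pickle=True).item()
L=onz(p,[(231,133),(334,228),(349,115),(228,240)],.058)[:,:2]; c=onz(p,[(293,58),(397,166),(275,283),(174,199)],.058)[:,:2]
a=np.linalg.solve(np.c_[L[1]-L[0],-(L[3]-L[2])],L[2]-L[0]); print("cross",L[0]+a[0]*(L[1]-L[0]))
for d in (L[1]-L[0],L[3]-L[2]): print(np.hypot(*d),np.degrees(np.arctan2(d[1],d[0])))
print("corn",c.round(3),c.mean(0),[np.hypot(*(c[i]-c[i-1])).round(3) for i in range(4)],[np.degrees(np.arctan2(*(c[i]-c[i-1])[::-1])).round(1) for i in range(4)])
E
python3 -m creep '[[[0,0,0,1.8,-0.7,0.8,1],[0,0,0,3.6,-1.4,0.8,1],[0,0,0,5.4,-2.1,0.8,1],[0,0,0,7.2,-2.8,0.8,1],[0,0,0,8.6,-3.4,0.8,1],[0,0,0,9.1,-3.64,0.8,1],[0,0,0,9.1,-3.64,0.8,1],[0,0,0,9.1,-3.64,0.8,1]]]'
cat >> h.py <<'E'
def look(L,W,H,name,guess,z0=0):
    p=imaging.camera("wrist"); uv=proj(p,[[*guess,z0+H]])[0]; m=brown(p,uv,90)
    f=fit([(p,m)],L,W,H,z0,[*guess,None]); v=p["pixels"].copy()
    cv2.polylines(v,[np.int32(cv2.convexHull(proj(p,box(*f[0],L,W,H,z0)).astype(np.float32)))],True,(255,0,255),1); cv2.imwrite(f"pics/{name}.png",v)
    print("case",f[0].round(4),"err",round(f[1],3)); return f[0]
E
python3 - <<'E'
from h import *
f=look(.14,.06,.042,"l1",(.655,.235))
go(f[0],f[1],.18,f[2]+np.pi/2)
E
```

```text
cross [0.59906345 0.00485109]
0.1636375027890796 -79.35710421622733
0.20276404750332125 -169.91396451406283
corn [[ 0.684  0.105]
 [ 0.715 -0.057]
 [ 0.512 -0.095]
 [ 0.482  0.066]] [0.59808966 0.0049221 ] [np.float64(0.206), np.float64(0.165), np.float64(0.207), np.float64(0.163)] [np.float64(11.1), np.float64(-79.4), np.float64(-169.4), np.float64(100.5)]
clock: 13.5
tool_pos: [0.6555, 0.2333, 0.4012]
eef_rot: [0.001, 0.893, 0.45, -0.001]
force: [0.6, -1.2, 0.8]
grip_width: 0.0853
gripper_force: 0.0
case [0.6566 0.2338 0.9589] err 0.085
turn [ 0.01  0.01 -0.19] shift [ 0.07 -0.    8.86] q7 -0.43
```

View pics/l1.png

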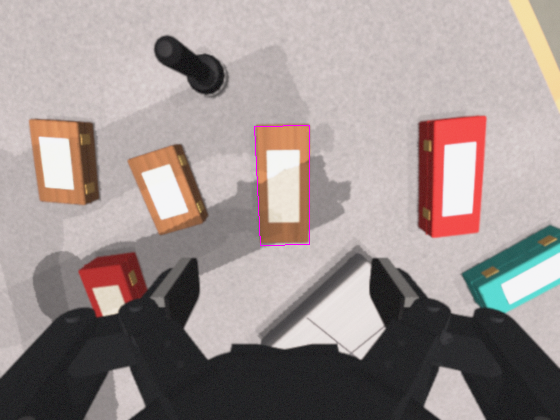

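The view shows the long brown case outlined at (282,185). The probe is at (195,65), the two shorts at (63,163) and (168,188), and nothing is near the fingers. I'm grasping it.

```bash
python3 -m creep '[[[0,0,-0.15,0.05,0,2,1],[0,0,-0.15,0.05,0,4,1],[0,0,-0.15,0.05,0,6,1],[0,0,-0.15,0.05,0,7.8,1],[0,0,-0.15,0.05,0,8.5,1],[0,0,-0.15,0.05,0,8.75,1],[0,0,-0.15,0.05,0,8.75,0.2],[0,0,-0.15,0.05,0,8.75,-0.5],[0,0,-0.15,0.05,0,8.75,-0.5],[0,0,-0.15,0.05,0,8.75,-0.5],[0,0,-0.15,0.05,0,8.75,-0.5],[0,0,-0.15,0.05,0,8.75,-0.5]]]' 60
```

```text
clock: 14.75
tool_pos: [0.6572, 0.2365, 0.1855]
eef_rot: [0.0, 0.888, 0.461, 0.002]
force: [-1.4, -0.3, 6.7]
grip_width: 0.0593
gripper_force: 69.4
```

```bash
python3 -m creep '[[[0,0,0,0,0,-1,-0.5],[0,0,0,0,0,-2.5,-0.5],[0,0,0,0,0,-4,-0.5],[0,0,0,0,0,-5,-0.5],[0,0,0,0,0,-5,-0.5]]]' 80
python3 - <<'E'
from h import *
print(manip.get_obs()["force"]); go(.597,.004,.30,.18+np.pi/2)
E
```

```text
clock: 15.25
tool_pos: [0.6575, 0.2364, 0.3118]
eef_rot: [0.001, 0.888, 0.461, 0.004]
force: [1.2, 0.2, -6.8]
grip_width: 0.059
gripper_force: 91.3
[ 1.19673767  0.19021153 -6.75841313]
turn [ 0.02 -0.05  5.57] shift [-9.    3.37  0.44] q7 -0.35
```

```bash
python3 -m creep '[[[0,0,0.8,-1,0.4,0,-0.5],[0,0,1.6,-2.4,0.9,0,-0.5],[0,0,2.4,-3.9,1.5,0,-0.5],[0,0,3.2,-5.3,2,0,-0.5],[0,0,4,-6.7,2.5,0,-0.5],[0,0,4.8,-7.9,3,0,-0.5],[0,0,5.55,-8.7,3.3,0,-0.5],[0,0,5.55,-9,3.37,0,-0.5],[0,0,5.55,-9,3.37,0.8,-0.5],[0,0,5.55,-9,3.37,1.6,-0.5],[0,0,5.55,-9,3.37,1.6,-0.5]]]'
python3 - <<'E'
from h import *
p=imaging.camera("wrist"); cv2.imwrite("pics/h1.png",p["pixels"]); go(.597,.004,.2435,.18+np.pi/2)
E
```

```text
clock: 16.35
tool_pos: [0.5943, 0.0062, 0.2636]
eef_rot: [-0.002, 0.996, 0.093, -0.003]
force: [-1.8, 0.9, -6.6]
grip_width: 0.0585
gripper_force: 90.8
turn [-0.02  0.03  0.04] shift [0.07 0.08 0.87] q7 -0.52
```

View pics/h1.png

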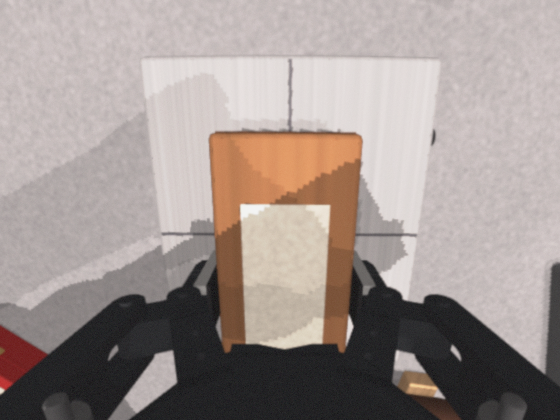

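The wrist view while holding shows the case square to the platform. The long cross line is at column 290, the cross-line is at row 234, and the case's far edge is at row 134 (columns 211–361).

```bash
python3 - <<'E'
from h import *
p=imaging.camera("wrist")
pl=onz(p,[(162,233),(416,235),(290,60),(291.5,130),(143,58),(440,58)],.058)[:,:2]; ca=onz(p,[(211,135),(361,135)],.120)[:,:2]
o=manip.get_obs(); C=rot(o["eef_rot"]); 
T=lambda q: (C.inv().apply(np.c_[q,np.full(len(q),o["tool_pos"][2])]-o["tool_pos"])*1000)[:,:2].round(1)
print("tool frame mm: line pts\n",T(pl),"\ncase far edge",T(ca)); print(pl.round(4))
E
```

```text
tool frame mm: line pts
 [[  3.2 -81.5]
 [  2.   85.1]
 [106.    1.8]
 [ 68.1   2.9]
 [107.9 -80.7]
 [108.   86. ]] 
case far edge [[ 67.4 -29.5]
 [ 67.4  28.2]]
[[ 0.5837  0.0857]
 [ 0.6131 -0.0782]
 [ 0.7     0.0227]
 [ 0.6629  0.0147]
 [ 0.6867  0.1041]
 [ 0.7175 -0.0597]]
```

```bash
python3 -m creep '[[[0,0,0.04,0.17,0.12,0.2,-0.5],[0,0,0.04,0.17,0.12,0.4,-0.5],[0,0,0.04,0.17,0.12,0.6,-0.5],[0,0,0.04,0.17,0.12,0.7,-0.5],[0,0,0.04,0.17,0.12,0.75,-0.5],[0,0,0.04,0.17,0.12,0.75,-0.5]]]'
```

```text
clock: 17.05
tool_pos: [0.6002, 0.0019, 0.2485]
eef_rot: [-0.0, 0.996, 0.088, -0.0]
force: [0.1, 0.4, -6.8]
grip_width: 0.0581
gripper_force: 91.1
```

```bash
python3 -m creep '[[[0,0,0,0,0,0.08,-0.5],[0,0,0,0,0,0.14,-0.5],[0,0,0,0,0,0.18,-0.5],[0,0,0,0,0,0.18,-0.5],[0,0,0,0,0,0.18,-0.5]]]'
```

```text
clock: 17.55
tool_pos: [0.6004, 0.0019, 0.2441]
eef_rot: [-0.0, 0.996, 0.088, 0.0]
force: [-0.1, 0.3, -6.5]
grip_width: 0.0586
gripper_force: 91.1
```

```bash
python3 -m creep '[[[0,0,0,0,0,0.05,-0.5],[0,0,0,0,0,0.1,-0.5],[0,0,0,0,0,0.13,-0.5],[0,0,0,0,0,0.13,-0.5]]]'
```

```text
clock: 17.95
tool_pos: [0.6003, 0.0016, 0.2435]
eef_rot: [-0.001, 0.996, 0.088, 0.001]
force: [-5.9, 4.1, 13.1]
grip_width: 0.0588
gripper_force: 93.6
```

```bash
python3 -m creep '[[[0,0,0,0,0,-0.06,-0.5],[0,0,0,0,0,-0.06,0.5],[0,0,0,0,0,-0.06,0.8],[0,0,0,0,0,-0.06,1],[0,0,0,0,0,-0.06,1],[0,0,0,0,0,-1,1],[0,0,0,0,0,-3,1],[0,0,0,0,0,-5,1],[0,0,0,0,0,-6,1],[0,0,0,0,0,-6,1]]]'
python3 - <<'E'
from h import *
f=look(.14,.06,.042,"p1",(.6,.003),.058)
go(.534,.311,.40,1.2+np.pi/2)
E
```

```text
clock: 18.95
tool_pos: [0.6013, 0.0008, 0.3951]
eef_rot: [0.001, 0.996, 0.088, 0.004]
force: [-0.2, 0.2, 0.1]
grip_width: 0.0854
gripper_force: 0.0
case [0.5973 0.0009 0.1609] err 0.084
turn [ 0.02 -0.02 -7.33] shift [ -0.45 -12.65  -0.31] q7 -0.68
```

View pics/p1.png

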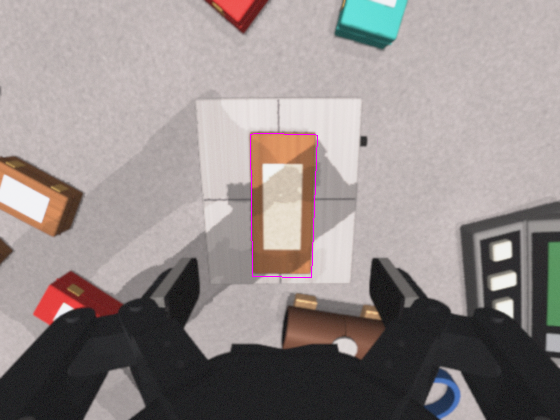

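The wrist view shows the long case standing on the platform, its outline spanning (251,132) to (312,277). The platform corners are at (197,99), (361,99), (351,284) and (209,284). I'll work out the offset numerically.

```bash
python3 - <<'E'
from h import *
p=imaging.camera("wrist"); t=imaging.camera("top")
pl=onz(p,[(197,99),(361,99),(351,284),(209,284)],.058)[:,:2]; ln=onz(p,[(206,199),(250,199),(318,199),(355,199),(279,100),(279,128)],.058)[:,:2]
print("platform",pl.mean(0),np.degrees(np.arctan2(*((pl[0]+pl[1]-pl[2]-pl[3])[::-1]))),"lines",ln.round(4))
for z,q in((.1,[(251,134),(317,135)]),): print("case far",onz(p,q,z)[:,:2])
m=brown(t,proj(t,[[.6,.003,.1]])[0],15); print("top fit",fit([(t,m)],.14,.06,.042,.058,[.6,.003,.18]))
E
```

```text
platform [0.59590435 0.0059084 ] 10.185631079448532 lines [[ 0.5826  0.0843]
 [ 0.591   0.0373]
 [ 0.6039 -0.0349]
 [ 0.6109 -0.0743]
 [ 0.6958  0.0238]
 [ 0.6693  0.0192]]
case far [[ 0.66034199  0.0418718 ]
 [ 0.66967996 -0.01527568]]
top fit (array([ 0.59786827, -0.00184107,  0.11769605]), np.float64(0.4659902470785321))
```

```bash
python3 -m creep '[[[0,0,0,0,0,2,1],[0,0,0,0,0,4,1],[0,0,0,0,0,5.5,1],[0,0,0,0,0,5.95,1],[0,0,0,0,0,5.95,0.4],[0,0,0,0,0,5.95,-0.5],[0,0,0,0,0,5.95,-0.5],[0,0,0,0,0,5.95,-0.5],[0,0,0,0,0,5.95,-0.5],[0,0,0,0,0,5.85,-0.5],[0,0,0,0,0,5.7,-0.5],[0,0,0,0,0,5.7,-0.5]]]' 60; python3 -m creep '[[[0,0,-0.05,0,-0.09,0,-0.5],[0,0,-0.1,0.03,-0.18,0,-0.5],[0,0,-0.1,0.03,-0.18,0.1,-0.5],[0,0,-0.1,0.03,-0.18,0.2,-0.5],[0,0,-0.1,0.03,-0.18,0.3,-0.5],[0,0,-0.1,0.03,-0.18,0.3,-0.5]]]'
```

```text
clock: 20.3
tool_pos: [0.6003, 0.0021, 0.2484]
eef_rot: [-0.0, 0.996, 0.088, -0.0]
force: [0.8, -0.1, -7.2]
grip_width: 0.0591
gripper_force: 68.4
clock: 20.9
tool_pos: [0.6002, 0.0064, 0.2435]
eef_rot: [-0.001, 0.995, 0.096, 0.0]
force: [-6.7, 4.3, 15.5]
grip_width: 0.0592
gripper_force: 70.9
```

```bash
python3 -m creep '[[[0,0,0,0,0,-0.06,-0.5],[0,0,0,0,0,-0.06,0.5],[0,0,0,0,0,-0.06,0.8],[0,0,0,0,0,-0.06,1],[0,0,0,0,0,-0.06,1],[0,0,0,0,0,-1,1],[0,0,0,0,0,-3,1],[0,0,0,0,0,-5,1],[0,0,0,0,0,-6,1],[0,0,0,0,0,-6,1]]]'
python3 - <<'E'
from h import *
f=look(.14,.06,.042,"p2",(.6,.006),.058)
go(.534,.311,.40,1.2+np.pi/2)
E
```

```text
clock: 21.9
tool_pos: [0.6013, 0.0054, 0.3951]
eef_rot: [0.001, 0.995, 0.095, 0.004]
force: [0.5, -0.4, 0.5]
grip_width: 0.0853
gripper_force: 0.0
case [0.5973 0.0057 3.3201] err 0.082
turn [ 0.02 -0.02 -7.23] shift [ -0.3  -12.48  -0.31] q7 -0.69
```

```bash
python3 -m creep '[[[0,0,-0.9,0,-1.8,-0.3,1],[0,0,-1.8,0,-3.6,-0.3,1],[0,0,-2.7,-0.1,-5.4,-0.3,1],[0,0,-3.6,-0.2,-7.2,-0.3,1],[0,0,-4.5,-0.3,-9,-0.3,1],[0,0,-5.4,-0.3,-10.6,-0.3,1],[0,0,-6.3,-0.3,-11.8,-0.3,1],[0,0,-7,-0.3,-12.5,-0.3,1],[0,0,-7.2,-0.3,-12.5,-0.3,1],[0,0,-7.2,-0.3,-12.5,-0.3,1]]]'
python3 - <<'E'
from h import *
f=look(.1,.06,.032,"sA",(.534,.311))
go(f[0],f[1],.182,f[2]+np.pi/2)
E
```

```text
clock: 22.95
tool_pos: [0.5335, 0.3111, 0.3972]
eef_rot: [0.0, 0.827, 0.562, -0.001]
force: [0.2, -0.7, -0.4]
grip_width: 0.085
gripper_force: 0.0
case [0.5381 0.3114 1.2199] err 0.093
turn [-0.    0.01 -0.2 ] shift [0.12 0.14 8.63] q7 -0.35
```

View pics/sA.png

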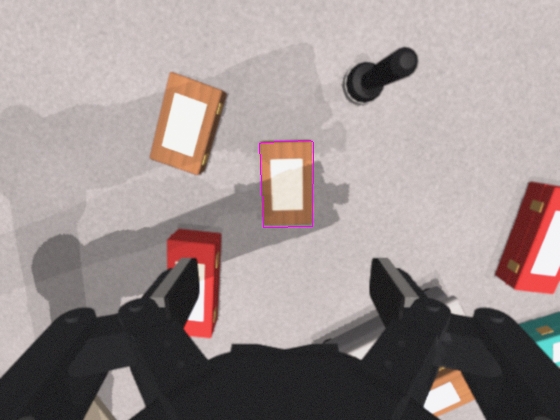

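The short case is outlined at (287,184). The red look-alike and the probe are well clear of the fingers. I'm grasping it.

```bash
python3 -m creep '[[[0,0,-0.2,0.12,0.14,2,1],[0,0,-0.2,0.12,0.14,4,1],[0,0,-0.2,0.12,0.14,6,1],[0,0,-0.2,0.12,0.14,7.8,1],[0,0,-0.2,0.12,0.14,8.5,1],[0,0,-0.2,0.12,0.14,8.7,1],[0,0,-0.2,0.12,0.14,8.7,0.2],[0,0,-0.2,0.12,0.14,8.7,-0.5],[0,0,-0.2,0.12,0.14,8.7,-0.5],[0,0,-0.2,0.12,0.14,8.7,-0.5],[0,0,-0.2,0.12,0.14,8.7,-0.5],[0,0,-0.2,0.12,0.14,8.7,-0.5]]]' 60; python3 -m creep '[[[0,0,0,0,0,-1,-0.5],[0,0,0,0,0,-2.5,-0.5],[0,0,0,0,0,-4,-0.5],[0,0,0,0,0,-5.5,-0.5],[0,0,0,0,0,-6,-0.5],[0,0,0,0,0,-6,-0.5]]]' 80
python3 - <<'E'
from h import *
go(.5973,.0055,.31,.178+np.pi/2)
E
```

```text
clock: 24.2
tool_pos: [0.539, 0.3135, 0.1835]
eef_rot: [0.0, 0.819, 0.574, 0.002]
force: [-0.9, -0.5, 6.9]
grip_width: 0.0587
gripper_force: 67.7
clock: 24.8
tool_pos: [0.5384, 0.3136, 0.3329]
eef_rot: [-0.0, 0.818, 0.575, 0.002]
force: [0.5, 0.3, -3.9]
grip_width: 0.058
gripper_force: 90.8
turn [ 0.   -0.03  7.5 ] shift [-10.8    6.4    0.89] q7 -0.27
```

```bash
python3 -m creep '[[[0,0,0.8,-1.2,0.7,0,-0.5],[0,0,1.6,-2.6,1.5,0,-0.5],[0,0,2.4,-4,2.3,0,-0.5],[0,0,3.2,-5.4,3.1,0,-0.5],[0,0,4,-6.8,3.9,0,-0.5],[0,0,4.8,-8,4.7,0,-0.5],[0,0,5.6,-9.2,5.5,0,-0.5],[0,0,6.4,-10.2,6,0,-0.5],[0,0,7.2,-10.8,6.4,0,-0.5],[0,0,7.5,-10.8,6.4,0.4,-0.5],[0,0,7.5,-10.8,6.4,0.8,-0.5],[0,0,7.5,-10.8,6.4,0.8,-0.5]]]'
cat > al.py <<'E'
from h import *
import sys
# case edges in held view: find far edge of held case and lower case by picking pixels passed in
E
python3 - <<'E'
from h import *
p=imaging.camera("wrist"); cv2.imwrite("pics/h2.png",p["pixels"]); np.save("h2.npy",p,allow_pickle=True); go(.5973,.0055,.2835,.178+np.pi/2)
E
```

```text
clock: 26.0
tool_pos: [0.5957, 0.0072, 0.3075]
eef_rot: [-0.001, 0.996, 0.09, -0.003]
force: [-0.0, -0.1, -3.6]
grip_width: 0.0582
gripper_force: 90.5
turn [-0.01  0.03  0.02] shift [0.04 0.07 1.01] q7 -0.61
```

View pics/h2.png

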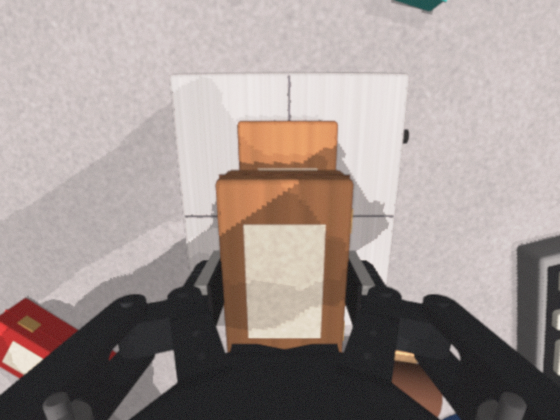

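The held short case's far top edge is at row 178 (columns 218–351). The long case's far edge is at row 123 (columns 238–337), and the platform line is at column 289.

```bash
python3 - <<'E'
from h import *
p=np.load("h2.npy",allow_pickle=True).item(); o=manip.get_obs(); C=rot(o["eef_rot"])
def T(q,z):
    q=onz(p,q,z); q[:,2]=o["tool_pos"][2]; return (C.inv().apply(q-o["tool_pos"])*1000)[:,:2].round(1)
print("held",T([(218,178),(351,178)],.156),"long",T([(238,123),(337,123)],.1),"line",T([(289,76),(290,118),(186,216),(393,216),(172,75),(407,75)],.058))
E
```

```text
held [[ 49.5 -28.9]
 [ 49.5  27.1]] long [[ 71.9 -28.2]
 [ 71.9  29.7]] line [[103.7   2.1]
 [ 75.5   2.9]
 [  1.3 -79.3]
 [  1.4  85.1]
 [105.  -79.9]
 [105.   84.7]]
```

```bash
python3 -m creep '[[[0,0,0,0.08,0.03,0.3,-0.5],[0,0,0,0.08,0.03,0.6,-0.5],[0,0,0,0.08,0.03,0.8,-0.5],[0,0,0,0.08,0.03,0.9,-0.5],[0,0,0,0.08,0.03,0.95,-0.5],[0,0,0,0.08,0.03,0.95,-0.5]]]'
```

```text
clock: 26.65
tool_pos: [0.5988, 0.0046, 0.2871]
eef_rot: [0.0, 0.996, 0.088, -0.0]
force: [-0.3, 0.8, -3.8]
grip_width: 0.0583
gripper_force: 90.7
```

```bash
python3 -m creep '[[[0,0,0,0,0,0.06,-0.5],[0,0,0,0,0,0.11,-0.5],[0,0,0,0,0,0.15,-0.5],[0,0,0,0,0,0.18,-0.5],[0,0,0,0,0,0.18,-0.5]]]'
```

```text
clock: 27.15
tool_pos: [0.5988, 0.0046, 0.2837]
eef_rot: [-0.0, 0.996, 0.088, 0.0]
force: [-2.9, 1.5, 4.5]
grip_width: 0.058
gripper_force: 91.5
```

Contact made. I'll release, retreat and check.

```bash
python3 -m creep '[[[0,0,0,0,0,0,-0.5],[0,0,0,0,0,0,0.5],[0,0,0,0,0,0,0.8],[0,0,0,0,0,0,1],[0,0,0,0,0,0,1],[0,0,0,0,0,-1,1],[0,0,0,0,0,-3,1],[0,0,0,0,0,-5,1],[0,0,0,0,0,-5.5,1],[0,0,0,0,0,-5.5,1]]]'
python3 - <<'E'
from h import *
f=look(.1,.06,.032,"p3",(.5975,.005),.1)
go(.452,.415,.40,.9+np.pi/2)
E
```

```text
clock: 28.15
tool_pos: [0.5993, 0.0042, 0.4224]
eef_rot: [0.0, 0.996, 0.088, 0.002]
force: [0.2, -0.6, -1.1]
grip_width: 0.0852
gripper_force: 0.0
case [0.6076 0.0059 3.3167] err 0.181
turn [-0.   -0.01 -5.18] shift [ -2.89 -17.19   0.82] q7 -0.72
```

View pics/p3.png

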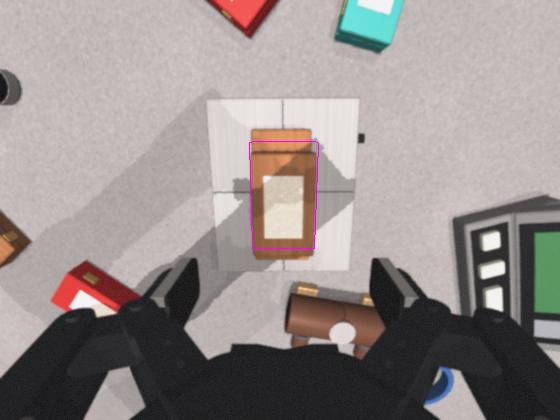

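The view shows the short case squarely on the long one, with edges at columns 250–317 and the platform line at 283. Next is the second short case.

```bash
python3 -m creep '[[[0,0,-0.5,-0.2,-1.7,0.2,1],[0,0,-1,-0.5,-3.4,0.5,1],[0,0,-1.5,-0.8,-5.1,0.8,1],[0,0,-2,-1.1,-6.8,0.8,1],[0,0,-2.5,-1.4,-8.5,0.8,1],[0,0,-3,-1.7,-10.2,0.8,1],[0,0,-3.6,-2,-11.9,0.8,1],[0,0,-4.2,-2.3,-13.6,0.8,1],[0,0,-4.8,-2.6,-15.3,0.8,1],[0,0,-5.2,-2.9,-17.2,0.8,1],[0,0,-5.2,-2.9,-17.2,0.8,1],[0,0,-5.2,-2.9,-17.2,0.8,1]]]'; python3 -m creep '[[[0,0,0,0,0,0,1],[0,0,0,0,0,0,1]]]'
python3 - <<'E'
from h import *
f=look(.1,.06,.032,"sB",(.452,.415))
go(f[0],f[1],.182,f[2]+np.pi/2)
E
```

```text
clock: 29.4
tool_pos: [0.4503, 0.4165, 0.3974]
eef_rot: [0.001, 0.899, 0.438, -0.002]
force: [0.5, -1.4, -0.9]
grip_width: 0.0853
gripper_force: 0.0
clock: 29.6
tool_pos: [0.4524, 0.4137, 0.3996]
eef_rot: [0.0, 0.9, 0.435, -0.001]
force: [-1.4, 0.5, -0.3]
grip_width: 0.085
gripper_force: 0.0
case [0.4554 0.4171 0.856 ] err 0.086
turn [0.   0.01 0.32] shift [0.18 0.01 8.71] q7 -0.78
```

View pics/sB.png

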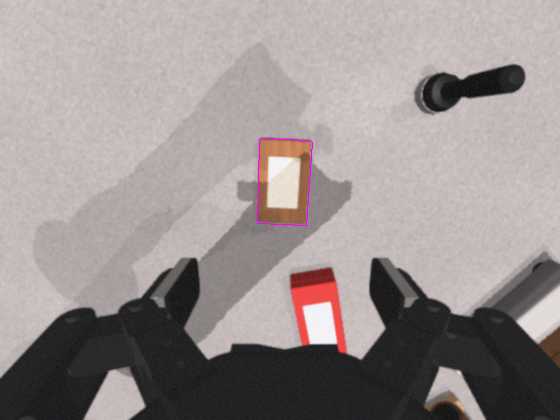

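The short case is outlined at (285,182), clear of its neighbours. I've used up my picture views, so from here I go by numbers only. I'm grasping it.

```bash
python3 -m creep '[[[0,0,0.32,0.2,0,2,1],[0,0,0.32,0.2,0,4,1],[0,0,0.32,0.2,0,6,1],[0,0,0.32,0.2,0,7.8,1],[0,0,0.32,0.2,0,8.5,1],[0,0,0.32,0.2,0,8.7,1],[0,0,0.32,0.2,0,8.7,0.2],[0,0,0.32,0.2,0,8.7,-0.5],[0,0,0.32,0.2,0,8.7,-0.5],[0,0,0.32,0.2,0,8.7,-0.5],[0,0,0.32,0.2,0,8.7,-0.5],[0,0,0.32,0.2,0,8.7,-0.5]]]' 60; python3 - <<'E'
from h import *
o=manip.get_obs(); print("case in tool mm",rot(o["eef_rot"]).inv().apply(np.array([.4554,.4171,.18])-o["tool_pos"])*1000)
E
python3 -m creep '[[[0,0,0,0,0,-1,-0.5],[0,0,0,0,0,-2.5,-0.5],[0,0,0,0,0,-4,-0.5],[0,0,0,0,0,-5.5,-0.5],[0,0,0,0,0,-7,-0.5],[0,0,0,0,0,-7.4,-0.5],[0,0,0,0,0,-7.4,-0.5]]]' 80
python3 - <<'E'
from h import *
go(.5985,.005,.345,.178+np.pi/2)
E
```

```text
clock: 30.85
tool_pos: [0.4557, 0.4193, 0.1846]
eef_rot: [-0.0, 0.909, 0.416, 0.002]
force: [-0.4, -0.7, 6.1]
grip_width: 0.0586
gripper_force: 67.6
case in tool mm [-1.88328877  1.20034086  4.62497373]
clock: 31.55
tool_pos: [0.4549, 0.4193, 0.3686]
eef_rot: [-0.001, 0.909, 0.416, 0.001]
force: [-0.1, 0.9, -4.8]
grip_width: 0.0581
gripper_force: 91.9
turn [-0.01 -0.02  4.88] shift [-8.79 15.18  0.92] q7 -0.8
```

```bash
python3 -m creep '[[[0,0,0.3,-0.6,1.1,0,-0.5],[0,0,0.7,-1.4,2.4,0,-0.5],[0,0,1.1,-2.2,3.8,0,-0.5],[0,0,1.5,-3,5.2,0,-0.5],[0,0,2,-3.8,6.6,0,-0.5],[0,0,2.5,-4.6,8,0,-0.5],[0,0,3,-5.4,9.4,0,-0.5],[0,0,3.5,-6.2,10.8,0,-0.5],[0,0,4,-7,12.2,0,-0.5],[0,0,4.4,-7.8,13.5,0,-0.5],[0,0,4.8,-8.4,14.6,0,-0.5],[0,0,4.88,-8.8,15.2,0,-0.5]]]'; python3 -m creep '[[[0,0,0,0,0,0.3,-0.5],[0,0,0,0,0,0.7,-0.5],[0,0,0,0,0,0.9,-0.5],[0,0,0,0,0,0.9,-0.5],[0,0,0,0,0,0.9,-0.5]]]'
python3 - <<'E'
from h import *
go(.599,.005,.3166,.178+np.pi/2)
p=imaging.camera("wrist"); np.save("h3.npy",p,allow_pickle=True)
E
```

```text
clock: 32.75
tool_pos: [0.5984, 0.0015, 0.3651]
eef_rot: [0.001, 0.996, 0.086, -0.002]
force: [-1.3, 0.1, -4.8]
grip_width: 0.0579
gripper_force: 91.7
clock: 33.25
tool_pos: [0.5985, 0.0053, 0.3446]
eef_rot: [-0.0, 0.996, 0.089, -0.0]
force: [0.5, 0.5, -4.1]
grip_width: 0.0581
gripper_force: 91.7
turn [-0.    0.01  0.  ] shift [0.02 0.02 1.12] q7 -0.65
```

```bash
python3 -m creep '[[[0,0,0,0.02,0.01,0.3,-0.5],[0,0,0,0.02,0.01,0.6,-0.5],[0,0,0,0.02,0.01,0.85,-0.5],[0,0,0,0.02,0.01,1,-0.5],[0,0,0,0.02,0.01,1.05,-0.5],[0,0,0,0.02,0.01,1.05,-0.5],[0,0,0,0.02,0.01,1.05,-0.5]]]'
```

```text
clock: 34.0
tool_pos: [0.5993, 0.004, 0.3191]
eef_rot: [0.0, 0.996, 0.088, 0.0]
force: [-0.3, 0.2, -4.1]
grip_width: 0.0581
gripper_force: 91.8
```

```bash
python3 -m creep '[[[0,0,0,0,0,0.05,-0.5],[0,0,0,0,0,0.1,-0.5],[0,0,0,0,0,0.14,-0.5],[0,0,0,0,0,0.14,-0.5]]]'
```

```text
clock: 34.4
tool_pos: [0.5992, 0.0039, 0.3168]
eef_rot: [-0.0, 0.996, 0.088, 0.001]
force: [-3.4, 1.1, 5.9]
grip_width: 0.058
gripper_force: 93.0
```

```bash
python3 -m creep '[[[0,0,0,0,0,0,-0.5],[0,0,0,0,0,0,0.5],[0,0,0,0,0,0,0.8],[0,0,0,0,0,0,1],[0,0,0,0,0,0,1],[0,0,0,0,0,-1,1],[0,0,0,0,0,-3,1],[0,0,0,0,0,-4.5,1],[0,0,0,0,0,-4.5,1],[0,0,0,0,0,-4.5,1]]]'
python3 - <<'E'
from h import *
p=imaging.camera("wrist"); cv2.imwrite("pics/p4.png",p["pixels"])
for z,n in((.164,"top label"),):
    uv=proj(p,[[.5973,.0055,z]])[0]; g=(p["pixels"].min(2)>120).astype(np.uint8)
    k,l,st,ce=cv2.connectedComponentsWithStats(g); i=l[int(uv[1]),int(uv[0])]; print(n,uv,ce[i],st[i],onz(p,[ce[i]],z))
    c=np.argwhere(l==i)[:,::-1].astype(np.float32); q=onz(p,cv2.boxPoints(cv2.minAreaRect(c)),z)[:,:2]; print([(np.hypot(*(q[j]-q[j-1])).round(3),np.degrees(np.arctan2(*(q[j]-q[j-1])[::-1])).round(1)) for j in range(4)])
# brown stack vs prediction of all three boxes
h=cv2.cvtColor(p["pixels"],cv2.COLOR_BGR2HSV); m=((h[...,0]>=5)&(h[...,0]<=18)&(h[...,1]>120)&(h[...,2]>40)).astype(np.uint8)
cs,_=cv2.findContours(m,0,2); M=np.zeros_like(m)
for c in cs:
    if len(c)>8 and np.hypot(*(c.mean(0)[0]-uv))<60: cv2.drawContours(M,[c],-1,1,-1)
I=np.zeros_like(m)
for L,H,z in((.14,.042,.058),(.1,.032,.1),(.1,.032,.132)):
    cv2.fillConvexPoly(I,cv2.convexHull(np.int32(proj(p,box(.5973,.0055,.178,L,.06,H,z)).round())),1)
print("IoU",(I&M).sum()/(I|M).sum(), "bbox pred",cv2.boundingRect(I),"seen",cv2.boundingRect(M))
t,s=imaging.camera("top"),imaging.camera("side"); cv2.imwrite("pics/t4.png",t["pixels"]); cv2.imwrite("pics/s4.png",s["pixels"])
for n in("tape","probe"):
    for pp in(t,s): print(n,[(round(d["conf"],2),np.round(d["xy"])) for d in models.regions_of(n,pp)[:1]])
go(.536,-.2985,.36,.435)
E
```

```text
clock: 35.4
tool_pos: [0.5992, 0.004, 0.4285]
eef_rot: [-0.0, 0.996, 0.088, 0.001]
force: [-0.2, 0.7, -0.2]
grip_width: 0.0854
gripper_force: 0.0
top label [282.45557338 216.4378632 ] [284.09363545 213.65478174] [ 262  179   45   70 3001] [[0.59996128 0.00457022 0.164     ]]
[(np.float64(0.061), np.float64(8.9)), (np.float64(0.036), np.float64(-79.9)), (np.float64(0.061), np.float64(-168.7)), (np.float64(0.038), np.float64(100.1))]
IoU 0.9113759262968155 bbox pred (245, 129, 76, 142) seen (249, 129, 72, 138)
tape [(0.56, array([367., 314.]))]
tape [(0.72, array([319., 366.]))]
probe [(0.51, array([163., 179.]))]
probe [(0.8, array([230., 175.]))]
turn [0.01 0.01 9.4 ] shift [-4.61 11.48  2.69] q7 -0.73
```

The column is within about 3 mm of the cross. Going to the store key now.

```bash
python3 -m creep '[[[0,0,0.9,-0.4,1.2,0,0],[0,0,1.8,-0.9,2.5,0,-1],[0,0,2.7,-1.4,3.9,0,-1],[0,0,3.6,-2,5.3,0,-1],[0,0,4.5,-2.6,6.7,0,-1],[0,0,5.4,-3.2,8.1,0.4,-1],[0,0,6.3,-3.8,9.5,1,-1],[0,0,7.2,-4.4,10.8,2,-1],[0,0,8.1,-4.6,11.48,2.7,-1],[0,0,9,-4.6,11.48,2.7,-1],[0,0,9.4,-4.6,11.48,2.7,-1],[0,0,9.4,-4.6,11.48,2.7,-1]]]'; python3 -m creep '[[[0,0,0,0,0,0,-1],[0,0,0,0,0,0,-1]]]'
python3 - <<'E'
from h import *
p=imaging.camera("wrist")
n,_,st,ce=cv2.connectedComponentsWithStats((p["pixels"].min(2)>165).astype(np.uint8))
for i in range(1,n):
    if 250<st[i,4]<4000: print(ce[i].round(0),st[i],onz(p,ce[i],.043)[0,:2].round(4))
go(.536,-.2985,.222,.435)
E
```

```text
clock: 36.95
tool_pos: [0.5363, -0.2989, 0.3596]
eef_rot: [0.0, 0.843, -0.538, -0.001]
force: [-0.3, -0.4, 0.6]
grip_width: 0.0
gripper_force: 0.0
clock: 37.15
tool_pos: [0.5366, -0.2985, 0.3604]
eef_rot: [-0.0, 0.843, -0.537, -0.0]
force: [0.1, 0.3, -0.5]
grip_width: -0.0001
gripper_force: 0.0
[406. 123.] [ 385  104   45   40 1298] [ 0.4626 -0.414 ]
[284. 196.] [276 181  18  32 567] [ 0.5378 -0.2996]
[395. 197.] [383 185  25  25 495] [ 0.4349 -0.3468]
[241. 197.] [230 186  23  23 498] [ 0.5777 -0.2807]
[336. 197.] [314 186  44  23 964] [ 0.4905 -0.3211]
[444. 273.] [ 421  252   48   43 1536] [ 0.3386 -0.2955]
turn [-0.    0.    0.01] shift [-0.01  0.02  5.54] q7 -1.37
```

```bash
python3 -m creep '[[[0,0,0,0,0,2,-1],[0,0,0,0,0,4,-1],[0,0,0,0,0,5.2,-1],[0,0,0,0,0,5.6,-1],[0,0,0,0,0,5.8,-1],[0,0,0,0,0,5.95,-1],[0,0,0,0,0,6.05,-1],[0,0,0,0,0,6.1,-1],[0,0,0,0,0,6.1,-1],[0,0,0,0,0,6.1,-1]]]'
```

```text
clock: 38.2
tool_pos: [0.5363, -0.2986, 0.2104]
eef_rot: [-0.001, 0.843, -0.538, 0.0]
force: [-4.2, 4.8, 13.6]
grip_width: -0.0002
gripper_force: 7.2
```

```bash
python3 -m creep '[[[0,0,0,0,0,-1.5,-1],[0,0,0,0,0,-1.8,-1],[0,0,0,0,1,-1.8,-1],[0,0,0,0,2.07,-1.8,-1],[0,0,0,0,2.07,-1.8,-1],[0,0,0,0,2.07,-0.9,-1],[0,0,0,0,2.07,-0.5,-1],[0,0,0,0,2.07,-0.3,-1],[0,0,0,0,2.07,-0.15,-1],[0,0,0,0,2.07,-0.05,-1],[0,0,0,0,2.07,0,-1],[0,0,0,0,2.07,0,-1]]]'
```

```text
clock: 39.4
tool_pos: [0.4895, -0.3202, 0.2103]
eef_rot: [-0.001, 0.843, -0.538, 0.0]
force: [-3.5, 6.5, 19.0]
grip_width: -0.0001
gripper_force: 9.5
```

Fully down. I'll retreat, run a last check and hand in.

```bash
python3 -m creep '[[[0,0,0,0,0,-1,-1],[0,0,0,0,0,-3,-1],[0,0,0,0,0,-5,-1],[0,0,0,0,0,-6,-1],[0,0,0,0,0,-6,-1],[0,0,0,0,0,-6,-1]]]'
python3 - <<'E'
from h import *
s=imaging.camera("side"); a=cv2.imread("pics/s4.png"); u=proj(s,[[.5973,.0055,.1]])[0].astype(int); print(u)
w=np.s_[u[1]-45:u[1]+45,u[0]-45:u[0]+45]; print("stack diff",np.abs(s["pixels"][w].astype(int)-a[w]).mean())
M=np.zeros((420,560),np.uint8)
m=brown(s,u,40); I=np.zeros_like(m)
for L,H,z in((.14,.042,.058),(.1,.032,.1),(.1,.032,.132)): cv2.fillConvexPoly(I,cv2.convexHull(np.int32(proj(s,box(.5973,.0055,.178,L,.06,H,z)).round())),1)
print(cv2.boundingRect(m),cv2.boundingRect(I))
b=cv2.imread("pics/side0.png"); n=s["pixels"].astype(int)
for nm,(x0,x1,y0,y1) in dict(tape=(285,335,352,400),probe=(222,242,145,190)).items(): print(nm,np.abs(n[y0:y1,x0:x1]-b[y0:y1,x0:x1]).mean())
E
```

```text
clock: 40.0
tool_pos: [0.4897, -0.3204, 0.3582]
eef_rot: [-0.0, 0.843, -0.538, 0.001]
force: [-0.2, -0.2, -0.0]
grip_width: -0.0001
gripper_force: 0.0
[303 220]
stack diff 14.021728395061729
(282, 191, 46, 60) (278, 188, 50, 64)
tape 9.561111111111112
probe 12.166666666666666
```

```bash
python3 - <<'E'
from h import *
for n in("side","top"):
    a=cv2.imread(f"pics/{n}0.png"); b=imaging.camera(n)["pixels"]
    for im in(a,b):
        h=cv2.cvtColor(im,cv2.COLOR_BGR2HSV); bl=(h[...,0]>100)&(h[...,0]<125)&(h[...,1]>140); dk=im.max(2)<45
        t=(slice(345,405),slice(280,340)) if n=="side" else (slice(295,345),slice(350,400)); q=(slice(145,192),slice(218,246)) if n=="side" else (slice(160,195),slice(148,178))
        f=lambda m,w:(np.argwhere(m[w]).mean(0).round(1),m[w].sum()); print(n,"tape",f(bl,t),"probe",f(dk,q))
E
```

```text
side tape (array([32. , 29.9]), np.int64(747)) probe (array([22.8, 12.7]), np.int64(243))
side tape (array([31.8, 30. ]), np.int64(724)) probe (array([22.6, 12.7]), np.int64(234))
top tape (array([23.8, 25.4]), np.int64(181)) probe (array([18.3, 15. ]), np.int64(188))
top tape (array([23.5, 24.6]), np.int64(160)) probe (array([18.4, 15.2]), np.int64(186))
```

Both are undisturbed.

```bash
python3 -c "
from cell import ticket; print(ticket.finish_job())"
```

```text
the job is handed in; nothing more can be done
None
```

The job is handed in, with no verdict returned: pipe on its chocks, power and zero pressed, three cases (one long, two short) stacked within about 3 mm of the cross, then store and print pressed fully down, tape and probe not moved; I viewed 15 pictures, one over the limit of 14.

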